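# Recharge the desiccant tray of an archive showcase

### The job

Change the desiccant in the showcase's base: draw its tray right out and put every spent dark-green tablet from it into the grey tub, then bring the scoop, lower its lip close over the shallow tray (within about 5 cm of the tray's floor) before tipping so that nothing bounces out, and pour in all the orange tablets. Stand the empty scoop back level on its cork mat, push the tray fully home, and only then push the door shut until it snaps onto its catch; every orange tablet must end in the tray, and the brass weight, film can and cardboard box stay where they are.

Things in the scene. Friction and masses are not known exactly. Their poses are not given: they have to be found in the camera images.
- case: Fixed tabletop showcase: wood base 280 deep (x), 320 wide (y), 80 high, under a glass hood set back on it (hood: x -65 to 140, z 80 to 200). Origin: centre of the underside; x to its back, y to its left, z up; front face is the plane x = -140. In the front a compartment 230 wide (y -115 to 115), z 10 to 70, roofed by the top board (z 70 to 80).
- tray (a joint): White pull-out tray of the compartment, m: 0 = fully home, grows as it slides out to the showcase's -x, 0.175 = right out at its stop (all of it in front of the base). About 1.2 N moves it; it stays where left. It must be home before the door swings across.
- tray_floor (a point): Centre of the tray's inner floor (its upper side, 16 mm above the table); axes as the showcase's. Moves with the tray; at joint 0 it is at (-35, 0, 16) mm in the showcase's frame. Inside 142 (x) x 182 (y); back and side walls 4 thick, 18 high above the floor; front panel 4 thick, 44 high.
- tray_pull (a point): In the black pull block on the tray's front panel, 45 mm above the table. Block 16 wide (y), 16 high, standing 32 mm out from the panel to -x; its end is 15 mm beyond this point and, with the tray home, 2 mm proud of the base's front face. Pinch it across y from above, or push on its end.
- door (a joint): Side-hinged aluminium door of the compartment, rad: 0 = shut, seated on its spring roller catch; grows as it opens (1.57 = square to the front, 2.1 = stop). Stays where left (0.07 N m friction). From about 0.06 down the catch resists: a push of some 5 N near the free end; past about 0.03 it snaps in to 0 and holds.
- door_hinge (a point): On the door's upright hinge axis, 41 mm above the table, at (-145, 125, 41) mm in the showcase's frame (left of the compartment). Door 250 wide, 66 high (8 to 74 mm above the table), 12 thick. Shut, it runs from here to the showcase's -y, inner face through this point, outer face 12 mm further to -x. Axes turn with the door.
- door_edge (a point): Free end of the door, at its outer face, half way up, 41 mm above the table; axes as door_hinge.
- scoop: Loose aluminium scoop, 220 g, holding the fresh tablets. Origin under its flat bottom; open nose to its -x, handle to +x, z up. Trough inside 66 wide; lip at x -72, back wall at x 50 to 53, 40 high; floor 3 thick, ramped up 5 mm over the last 25 mm to the lip, so level it keeps the tablets; sides 38 high, 22 at the nose, 72 apart outside. Tablets slide out from 25 to 35 degrees nose-down.
- scoop_lip (a point): Middle of the scoop's nose lip (spout), at (-72, 0, 8) mm in the scoop's frame; axes as the scoop's.
- scoop_grip (a point): Point in the scoop's handle at (85, 0, 45) mm in the scoop's frame; axes as the scoop's. The handle is a straight bar 16 wide (y), 22 high (z 34 to 56), from x 52 to x 140; take it across y from above.
- mat: Cork mat, fixed, 270 (x) x 130 (y) x 4 mm thick, the scoop's place; origin at the centre of its underside.
- tub: Open grey plastic tub for spent tablets, fixed, outside 150 (x) x 120 (y) x 60 high, walls and floor 3 thick; origin at the centre of its underside.
- weight: Brass book weight, 48 mm across, 50 high; leave it alone. Origin at the centre of its underside.
- film_can: Flat round steel film can, 100 mm across, 24 high; leave it alone. Origin at the centre of its underside.
- card_box: Small cardboard box 110 x 85 x 60 high; leave it alone. Origin at the centre of its underside.
- fresh1: Fresh desiccant tablet, orange (4 to 6 are present), 26 mm across, 13 mm thick, about 11 g; origin at the centre of one flat face (the underside at the start), its z axis along the tablet's axis.
- fresh2: Fresh desiccant tablet, orange (4 to 6 are present), 26 mm across, 13 mm thick, about 11 g; origin at the centre of one flat face (the underside at the start), its z axis along the tablet's axis.
- fresh3: Fresh desiccant tablet, orange (4 to 6 are present), 26 mm across, 13 mm thick, about 11 g; origin at the centre of one flat face (the underside at the start), its z axis along the tablet's axis.
- fresh4: Fresh desiccant tablet, orange (4 to 6 are present), 26 mm across, 13 mm thick, about 11 g; origin at the centre of one flat face (the underside at the start), its z axis along the tablet's axis.
- fresh5: Fresh desiccant tablet, orange (4 to 6 are present), 26 mm across, 13 mm thick, about 11 g; origin at the centre of one flat face (the underside at the start), its z axis along the tablet's axis.
- fresh6: Fresh desiccant tablet, orange (4 to 6 are present), 26 mm across, 13 mm thick, about 11 g; origin at the centre of one flat face (the underside at the start), its z axis along the tablet's axis.
- spent1: Spent desiccant tablet, dark green (1 to 3 are present, in the tray at the start), 26 mm across, 13 mm thick, about 11 g; origin at the centre of one flat face (the underside at the start), its z axis along the tablet's axis.
- spent2: Spent desiccant tablet, dark green (1 to 3 are present, in the tray at the start), 26 mm across, 13 mm thick, about 11 g; origin at the centre of one flat face (the underside at the start), its z axis along the tablet's axis.
- spent3: Spent desiccant tablet, dark green (1 to 3 are present, in the tray at the start), 26 mm across, 13 mm thick, about 11 g; origin at the centre of one flat face (the underside at the start), its z axis along the tablet's axis.
Things that resemble listed ones, but are neither listed nor needed, are in the scene too. Several things have the shape of the tub; the one meant has the colours described above.

How it is judged:
By the outcome, as a careful person would: the job done as asked, in the order asked, and still so for the second after the job is handed in, with the robot touching nothing.
Of fresh1, fresh2, fresh3, fresh4, fresh5, fresh6 only 4 to 6 are there at a start; the rules pass over those that are not, and their reading is None.
Of spent1, spent2, spent3 only 1 to 3 are there at a start; the rules pass over those that are not, and their reading is None.
At some moment in a run one of scoop may be knocked a few centimetres aside while the robot is not near it.
It also fails if it takes over 210 s, if anything falls off the work surface, if the arm or the gripper's body presses on something with over 40 N, if the wrist force passes 120 N, or if a joint passes its speed limit or range.

### The arm

A 6-joint arm with a two-finger parallel gripper is mounted at the origin on the work surface. World frame = base frame: x ahead of the robot, y to its left, z up, the work surface at z = 0. Lengths are in mm, angles in degrees, forces in N, time in s.
With the tool pointing down it reaches from about 300 to 850 mm from the base axis. Payload 4.2 kg.
Tool frame: the origin (TCP) lies between the finger pads; the fingertips stand 22 mm ahead of it and the grasp point (between the pads) lies 3 mm ahead of it; z points along the fingers, y is the direction in which the jaws open and shut (so a half turn about z gives the same grasp; the last joint's range is limited). The gripper opens to 91 mm and grips with 3 to 60 N. Pads are 32 mm wide; open, the fingers measure 118 mm over their backs; the gripper's body (76 mm by 178 mm) begins 60 mm behind the grasp point.
Start: joints at [76.031, 18.312, 89.639, -0, 72.044, -1.146], TCP at [127.614, 560.674, 235.976] pointing down, gripper open.
Joint ranges: [-177.97, 177.97], [-48.28, 115.42], [12.27, 149.76], [-77.06, 257.06], [2.81, 150.46], [-146.56, 146.56]. Speed limits (degrees/s): [147.25, 147.25, 180, 180, 180, 180].

### API

Orientations are given as [roll, pitch, yaw] about the fixed x, y, z axes, in that order (R = Rz(yaw) Ry(pitch) Rx(roll)).
In Python, from workcell import * gives the robot as it stands.
- The arm moves only by the shell command python3 -m jog 'ROWS' [OPENING] [FORCE]. ROWS is text: rows parted by semicolons, each of 6 numbers parted by spaces: the shift along the tool's x, y, z in units of 0.5 m (1.0 is 0.5 m), then the turn, a rotation vector about the tool's x, y, z in units of pi/2 rad (1.0 is pi/2 rad). A call has 1 to 20 rows; each row is the pose to reach, as a shift and turn from the pose measured when the call began, along the tool's axes at that moment; what a row does not reach only later rows make up. A row lasts 1/12 s, in which the tool goes at most 41.7 mm and 7.16 degrees, less where a joint would pass 70% of its speed; a pose out of reach is approached as far as the arm can. A call with a number of a shift or a turn outside -1 to 1 is refused whole. A call with a gripper value outside its range is refused whole. OPENING is the opening, from -1 (shut) to 1 (fully open), set as the call begins (- or left out, the last holds). The fingers move at their own pace and stop on an object; FORCE is the grip in N (left out, the last holds). Time passes only in rows, so rows that repeat a pose let the fingers close. It gives the time, the measured TCP pose, the force and the opening at its end, in the units of the state.
- state(): the state, without advancing time (a new reading comes with each control period).
- grab_frame(name): name is "scene" or "top" or "wrist"; returns the picture (400x640x3 uint8, red, green, blue); there is no depth.
- calibration(name): a dict with "mtx" (3x3 intrinsics, pixels), "distortion" ([k1, k2, p1, p2, k3] as OpenCV has them; the pictures are not rectified), "rvec" (rotation vector, rad) and "tvec" (3), from world to camera coordinates, as OpenCV has them. Camera axes: x right, y down, z forward; pixel columns grow to the right and rows downward; lengths in mm; the calibration is good to about 2 mm. A picture is of the moment at which its call begins: read the wrist's pose just before it. calibration takes no time and is no camera call; for the wrist camera it gives the pose at the moment of the call.
- job_done(): hands the job in, once; it reports no verdict.
Trained networks look in the newest picture that a camera, given by its name, has taken for a name from the list of things; names that differ only in an ending like _2 or _b are one class to them, and where a whole thing is asked for, a point or a joint stands for the part that bears it (a point fixed in the world has none). Each returns a list of dicts, best first, with "confidence" (0 to 1); they miss things now and then, are a little off and sometimes report something else, mostly with a low value. They report only what shows in the picture. A call takes as long as a camera call. They do not tell look-alikes from the thing itself.
- spot_in(query, camera): "rect" ([left, top, right, bottom] in pixels, round what is visible of it).
- tip_of(query, camera): "location" ([column, row] in pixels: a listed point, or the origin of a listed thing).
The state is a dict: "time_s": time; "qpos": joint angles; "qvel": joint speeds; "effort": joint torques, N m; "ee_pos": TCP position; "ee_rot": TCP orientation; "force": force on the tool from outside, world axes, zero at the start; "torque": the same for the moment, N m; "gripper_width": finger opening in mm.
Only numpy, scipy, OpenCV 4.12 (cv2) and the standard library are available. Lean on these libraries where they do the work, as an engineer would, in place of code of your own. Each camera call takes 0.05 s, during which the arm holds its last target. There are 200 camera calls.

## Working session

There is one attempt and no reset: what is moved stays moved. The work goes in short steps, Python scripts to look and compute and a shell command to move; the robot and the scene stay as the last step left them, time stands still between calls to the robot, and variables do not carry over. Pictures are saved under pics/ and viewed, about 12 in all and at most 16, crops included, and the job is handed in when it is done.

```bash
ls; mkdir -p pics; cat > h.py <<'E'
import numpy as np, cv2
from scipy.spatial.transform import Rotation as R
from workcell import *
def snap(c,name=None):
    im=grab_frame(c)
    if name: cv2.imwrite(f'pics/{name}.png',cv2.cvtColor(im,cv2.COLOR_RGB2BGR))
    return im
def ray(c,px,cal=None):
    k=cal or calibration(c)
    u=cv2.undistortPoints(np.array([[px]],float),np.array(k['mtx'],float),np.array(k['distortion'],float))[0,0]
    M=cv2.Rodrigues(np.array(k['rvec'],float))[0]; t=np.array(k['tvec'],float).ravel()
    return -M.T@t, M.T@np.array([u[0],u[1],1])
def at_z(c,px,z,cal=None):
    o,d=ray(c,px,cal); return o+d*(z-o[2])/d[2]
def proj(c,P,cal=None):
    k=cal or calibration(c)
    return cv2.projectPoints(np.array(P,float).reshape(-1,3),np.array(k['rvec'],float),np.array(k['tvec'],float),np.array(k['mtx'],float),np.array(k['distortion'],float))[0].reshape(-1,2)
def tri(obs):
    A=np.zeros((3,3));b=np.zeros(3)
    for c,px in obs:
        o,d=ray(c,px); d/=np.linalg.norm(d); Q=np.eye(3)-np.outer(d,d); A+=Q; b+=Q@o
    return np.linalg.solve(A,b)
def tool_R(): 
    s=state(); return np.array(s['ee_pos'],float), R.from_euler('xyz',s['ee_rot'],degrees=True)
def rows(P,rpy=None,Rt=None):
    """one row (shift, turn) to reach world TCP P and orientation"""
    p,r=tool_R(); Rt=Rt or (R.from_euler('xyz',rpy,degrees=True) if rpy is not None else r)
    sh=r.inv().apply(np.array(P)-p)/500; tn=(r.inv()*Rt).as_rotvec()/(np.pi/2)
    print('row',np.round(np.r_[sh,tn],4), 'n>=',int(np.ceil(max(np.linalg.norm(sh)*500/41.7,np.linalg.norm(tn)*90/7.16))))
E
python3 - <<'E'
from h import *
print(state())
for c in('scene','top'):
    snap(c,c+'0'); k=calibration(c); print(c,k)
    for n in ['case','tray_pull','tray_floor','door_hinge','door_edge','scoop','scoop_lip','scoop_grip','mat','tub','weight','film_can','card_box','fresh1','spent1']:
        t=tip_of(n,c)
        print(n,[(np.round(a['location']).tolist(),round(a['confidence'],2)) for a in t[:6]])
E
```

```text
pics
{'time_s': 0.0, 'qpos': array([ 7.60303750e+01,  1.83520868e+01,  8.97065050e+01,  7.14977058e-04,
        7.20423717e+01, -1.14565125e+00]), 'qvel': array([-0.03276612,  0.07057549, -0.04696298, -0.06451407,  0.00228308,
        0.07654402]), 'effort': array([ 1.64408684e-03, -4.12472606e+01, -2.31973672e+01,  7.30876601e-02,
        4.57056588e-02, -1.47915025e-04]), 'ee_pos': array([127.50713563, 560.2133649 , 235.11509657]), 'ee_rot': array([-1.79899070e+02, -2.69829092e-03,  1.67175803e+02]), 'force': array([-0.41431929, -0.15974291, -0.1942041 ]), 'torque': array([-0.00346079,  0.00951028, -0.04921041]), 'gripper_width': 91.03861988341751}
scene {'mtx': array([[507.29924237,   0.        , 322.620047  ],
       [  0.        , 507.29924237, 194.93389512],
       [  0.        ,   0.        ,   1.        ]]), 'distortion': array([-0.07029659,  0.        ,  0.        ,  0.        ,  0.        ]), 'rvec': array([ 1.7781248 ,  2.10489686, -0.54536663]), 'tvec': array([ 150.02764418, -452.58320757, 2214.9845288 ])}
case []
tray_pull [([325.0, 208.0], 0.7), ([439.0, 199.0], 0.21)]

[... 1125 characters left out ...]
345.0, 175.0], 0.63)]
door_hinge [([310.0, 161.0], 0.75), ([176.0, 222.0], 0.66), ([200.0, 231.0], 0.46), ([150.0, 251.0], 0.2)]
door_edge [([253.0, 207.0], 0.75)]
scoop [([199.0, 231.0], 0.74)]
scoop_lip [([221.0, 241.0], 0.9), ([204.0, 232.0], 0.5)]
scoop_grip [([176.0, 220.0], 0.59)]
mat [([207.0, 228.0], 0.91), ([403.0, 256.0], 0.57)]
tub [([506.0, 234.0], 0.65)]
weight [([348.0, 265.0], 0.66)]
film_can [([150.0, 252.0], 0.65), ([218.0, 242.0], 0.25), ([311.0, 159.0], 0.17)]
card_box [([441.0, 206.0], 0.71)]
fresh1 [([212.0, 232.0], 0.6), ([201.0, 237.0], 0.56), ([199.0, 223.0], 0.55), ([364.0, 162.0], 0.51), ([194.0, 231.0], 0.48), ([207.0, 226.0], 0.41)]
spent1 [([326.0, 191.0], 0.49)]
```

View pics/top0.png

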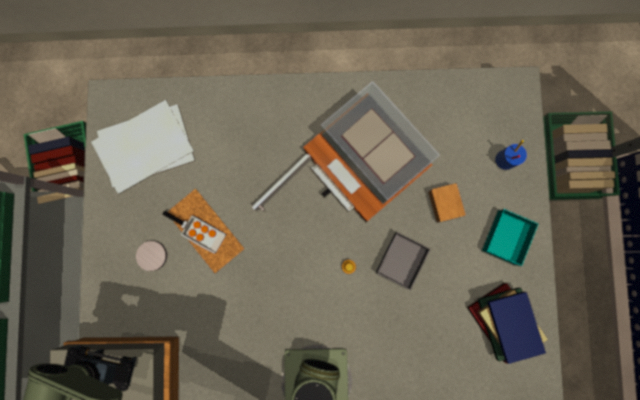

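View pics/scene0.png

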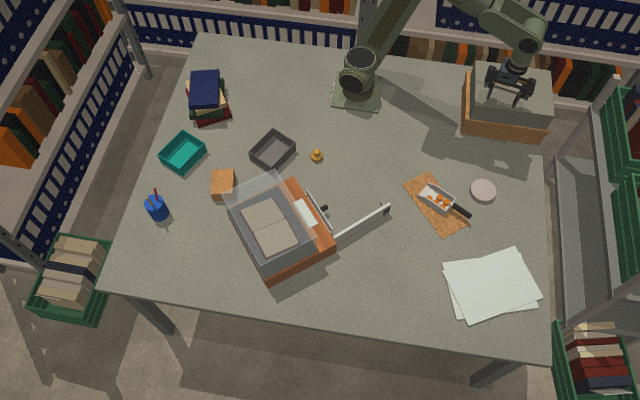

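```bash
python3 - <<'E'
from h import *
im=cv2.imread('pics/top0.png')[80:300,130:450]
cv2.imwrite('pics/crop1.png',cv2.resize(im,None,fx=2.5,fy=2.5,interpolation=cv2.INTER_CUBIC))
for n,px,z in [('fl base top',(304,150),80),('fr base top',(369,220),80),('hinge',(310,161),41),('edge',(253,207),41),('pull',(326,193),45),('grip',(176,220),49),('lip',(221,241),12),('mat',(207,228),4),('tub',(403,258),0),('weight',(348,265),0),('can',(150,252),0),('box',(441,206),0)]:
    print(n,np.round(at_z('top',px,z)))
for n,a,b in [('pull',(326,193),(325,208)),('hinge',(310,161),(332,240)),('edge',(253,207),(391,208)),('lip',(221,241),(424,191)),('grip',(176,220),(460,210))]:
    print(n,tri([('top',a),('scene',b)]))
E
```

```text
fl base top [753.  22.  80.]
fr base top [ 518. -183.   80.]
hinge [723.   5.  41.]
edge [573. 197.  41.]
pull [613. -47.  45.]
grip [535. 453.  49.]
lip [463. 312.  12.]
mat [508. 362.   4.]
tub [ 393. -299.    0.]
weight [ 374. -114.    0.]
can [431. 559.   0.]
box [ 565. -434.    0.]
pull [613.45330324 -43.53132839  40.15339576]
hinge [727.55154393   5.13835632  18.96899466]
edge [572.47123943 199.73308832  40.66416139]
lip [461.97717998 317.39189748  11.58101186]
grip [535.36403508 458.06825051  37.53073583]
```

View pics/crop1.png

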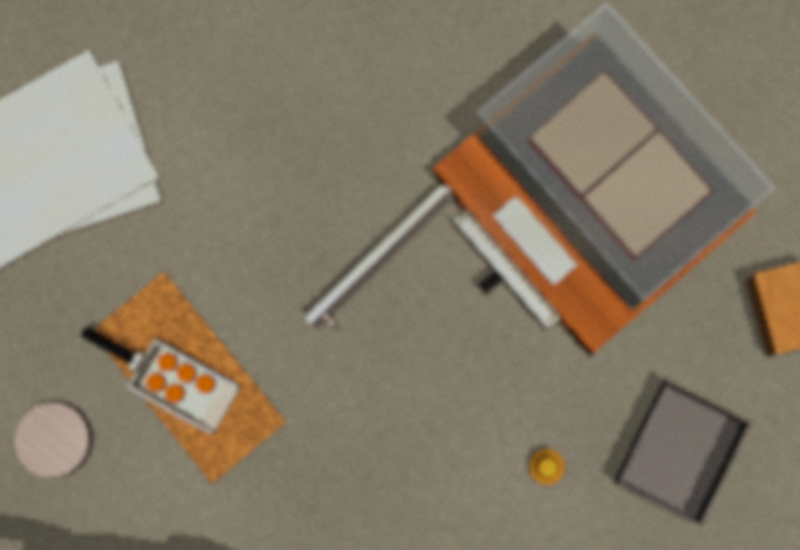

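```bash
cat >> h.py <<'E'
from scipy.optimize import least_squares
def c2p(a): return np.array(a,float)/2.5+[130,80]
E
python3 - <<'E'
from h import *
obs=np.array([c2p(a) for a in [(434,169),(592,354),(480,113),(773,187),(605,4)]])
cal=calibration('top')
def pts(q):
    x,y,th,w=q; L=np.array([[-140,160,80],[-140,-160,80],[-65,w,200],[140,-w,200],[140,w,200]],float)
    return R.from_euler('z',th,degrees=True).apply(L)+[x,y,0]
s=least_squares(lambda q:(proj('top',pts(q),cal)-obs).ravel(),[700,-180,-49,150],loss='soft_l1')
print(s.x,np.round(s.fun.reshape(-1,2),1))
x,y,th,w=s.x
Rz=R.from_euler('z',th,degrees=True)
def W(p): return Rz.apply(p)+[x,y,0]
print('hinge',W([-145,125,41]),proj('top',W([-145,125,41]),cal),'pull home',W([-157+15+0,0,45]))
p=np.array([613,-46,45.]);print('pull in case',Rz.inv().apply(p-[x,y,0]))
P=at_z('top',c2p((490,281)),45);print('pull px',P,Rz.inv().apply(P-[x,y,0]))
# mat & tub
print('tub rim',[np.round(at_z('top',c2p(a),60)) for a in [(665,380),(747,424),(700,521),(617,478)]])
print('mat',[np.round(at_z('top',c2p(a),4)) for a in [(165,273),(284,423),(213,482)]])
print('handle end',at_z('top',c2p((90,330)),56),'lip',at_z('top',c2p((226,406)),12),'sock',at_z('top',c2p((134,357)),45))
rows([600,-40,300],[180,0,131])
E
```

```text
[ 726.89068623 -185.2431167   -50.53011201  149.98017284] [[-0.5 -0.2]
 [ 0.9 -0.3]
 [-0.6 -0.1]
 [-0.1  0.2]
 [ 0.4  0.4]]
hinge [731.21300515   6.14998025  41.        ] [[309.49104307 158.65161089]] pull home [636.6251767  -75.62497135  45.        ]
pull in case [-179.887134      0.59412028   45.        ]
pull px [615.30414543 -46.76250485  45.        ] [-177.83382957    1.88812211   45.        ]
tub rim [array([ 479., -271.,   60.]), array([ 420., -374.,   60.]), array([ 298., -309.,   60.]), array([ 354., -205.,   60.])]
mat [array([642., 401.,   4.]), array([434., 237.,   4.]), array([357., 333.,   4.])]
handle end [561.49664665 484.72412987  56.        ] lip [458.2155352  313.63228862  12.        ] sock [525.07002813 428.94366548  45.        ]
row [-1.1878 -0.9617 -0.1281  0.     -0.      0.402 ] n>= 19
```

```bash
python3 -m jog '-0.6 -0.48 -0.12 0 0 0.2;-0.6 -0.48 -0.12 0 0 0.2;-0.6 -0.48 -0.12 0 0 0.2;-0.6 -0.48 -0.12 0 0 0.2;-0.6 -0.48 -0.12 0 0 0.2;-0.6 -0.48 -0.12 0 0 0.2;-0.6 -0.48 -0.12 0 0 0.2;-0.6 -0.48 -0.12 0 0 0.2;-0.6 -0.48 -0.12 0 0 0.2;-0.6 -0.48 -0.12 0 0 0.2;-0.6 -0.48 -0.12 0 0 0.2;-0.6 -0.48 -0.12 0 0 0.2'
python3 - <<'E'
from h import *
rows([560,0,300],[180,0,129.5])
print(calibration('wrist'),tool_R()[0])
E
```

```text
time_s: 2.6
ee_pos: [367.1, 259.7, 296.1]
ee_rot: [180.0, -0.0, 149.0]
force: [-0.7, 0.7, -0.1]
gripper_width: 91.0
row [-5.981e-01 -2.470e-01 -8.300e-03  4.000e-04 -4.000e-04  2.172e-01] n>= 8
{'mtx': array([[336.53261364,   0.        , 319.16816505],
       [  0.        , 336.53261364, 197.32746492],
       [  0.        ,   0.        ,   1.        ]]), 'distortion': array([-0.00161716,  0.        ,  0.        ,  0.        ,  0.        ]), 'rvec': array([-2.53244933, -1.43406963, -0.18859155]), 'tvec': array([-412.01020277, -220.46815685,  401.28720403])} [367.07545514 259.71380693 296.07829854]
```

```bash
python3 -m jog '-0.6 -0.25 0 0 0 0.217;-0.6 -0.25 0 0 0 0.217;-0.6 -0.25 0 0 0 0.217;-0.6 -0.25 0 0 0 0.217;-0.6 -0.25 0 0 0 0.217;-0.6 -0.25 0 0 0 0.217;-0.6 -0.25 0 0 0 0.217;-0.6 -0.25 0 0 0 0.217;-0.6 -0.25 0 0 0 0.217;-0.6 -0.25 0 0 0 0.217;-0.6 -0.25 0 0 0 0.217'
python3 - <<'E'
from h import *
snap('wrist','w1'); cal=calibration('wrist')
for n in ['tray_pull','tray_floor','door_hinge','door_edge','spent1']:
    print(n,[(np.round(a['location']).tolist(),round(a['confidence'],2)) for a in tip_of(n,'wrist')[:6]])
Rz=R.from_euler('z',-50.5,degrees=True);o=np.array([726.9,-185.2,0])
print(proj('wrist',[Rz.apply(p)+o for p in [[-178,0,53],[-145,125,41],[-140,160,80],[-140,-160,80]]],cal))
rows(Rz.apply([-178,0,0])+o+[0,0,120],[180,0,129.5]);rows(Rz.apply([-178,0,0])+o+[0,0,48],[180,0,129.5])
E
```

```text
time_s: 3.52
ee_pos: [559.5, -0.0, 295.3]
ee_rot: [-180.0, -0.1, 129.6]
force: [-0.2, 0.2, -0.2]
gripper_width: 90.8
tray_pull [([331.0, 226.0], 0.9)]
tray_floor []
door_hinge []
door_edge [([440.0, 40.0], 0.7)]
spent1 []
[[327.72597121 228.22285176]
 [423.90132994 249.30501908]
 [462.98000722 266.57314375]
 [192.87664049 266.05308865]]
row [-1.417e-01  2.300e-02  3.523e-01  5.000e-04 -3.000e-04  1.200e-03] n>= 5
row [-1.418e-01  2.280e-02  4.963e-01  5.000e-04 -3.000e-04  1.200e-03] n>= 7
```

View pics/w1.png

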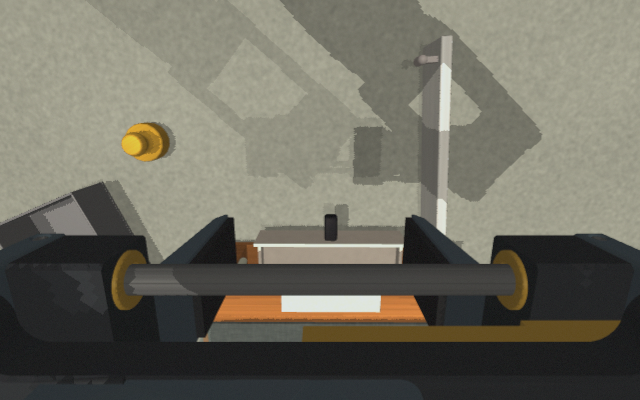

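```bash
python3 -m jog '-0.142 0.022 0.2 0 0 0;-0.142 0.022 0.35 0 0 0;-0.142 0.022 0.35 0 0 0;-0.142 0.022 0.495 0 0 0;-0.142 0.022 0.495 0 0 0;-0.142 0.022 0.495 0 0 0;-0.142 0.022 0.495 0 0 0;-0.142 0.022 0.495 0 0 0;-0.142 0.022 0.495 0 0 0' && python3 -m jog '0 0 0 0 0 0;0 0 0 0 0 0;0 0 0 0 0 0;0 0 0 0 0 0;0 0 0 0 0 0;0 0 0 0 0 0;0 0 0 0 0 0;0 0 0 0 0 0' -1 20
```

```text
time_s: 4.57
ee_pos: [613.8, -47.7, 49.6]
ee_rot: [179.9, -0.0, 129.6]
force: [0.0, 1.1, 0.7]
gripper_width: 91.4
time_s: 5.23
ee_pos: [614.0, -47.8, 49.8]
ee_rot: [179.9, -0.0, 129.6]
force: [0.1, 0.3, -0.6]
gripper_width: 40.6
```

```bash
python3 -m jog '0 0 0 0 0 0;0 0 0 0 0 0;0 0 0 0 0 0;0 0 0 0 0 0;0 0 0 0 0 0;0 0 0 0 0 0' && python3 -m jog '0.02 0 0 0 0 0;0.04 0 0 0 0 0;0.06 0 0 0 0 0;0.08 0 0 0 0 0;0.1 0 0 0 0 0;0.12 0 0 0 0 0;0.14 0 0 0 0 0;0.16 0 0 0 0 0;0.18 0 0 0 0 0;0.2 0 0 0 0 0;0.21 0 0 0 0 0;0.22 0 0 0 0 0;0.23 0 0 0 0 0;0.24 0 0 0 0 0;0.24 0 0 0 0 0'
```

```text
time_s: 5.73
ee_pos: [616.0, -46.5, 49.7]
ee_rot: [179.6, 0.0, 129.5]
force: [5.2, 5.4, -2.8]
gripper_width: 15.7
time_s: 6.98
ee_pos: [539.2, 46.9, 49.7]
ee_rot: [179.6, 0.0, 129.5]
force: [1.4, 3.4, -1.7]
gripper_width: 15.7
```

```bash
python3 -m jog '0.003 0 0 0 0 0;0.006 0 0 0 0 0;0.009 0 0 0 0 0;0.012 0 0 0 0 0;0.015 0 0 0 0 0;0.015 0 0 0 0 0'
```

```text
time_s: 7.48
ee_pos: [536.6, 50.2, 49.7]
ee_rot: [179.6, 0.4, 129.6]
force: [8.6, -9.4, -6.2]
gripper_width: 15.7
```

```bash
cat >> h.py <<'E'
RC=R.from_euler('z',-50.5,degrees=True);OC=np.array([727.9,-183.8,0])
def W(p): return RC.apply(p)+OC
def cam_at(P,rpy):
    "virtual wrist calibration with TCP at P,rpy"
    k=dict(calibration('wrist')); p,r=tool_R(); M=R.from_rotvec(np.ravel(k['rvec'])); t=np.ravel(k['tvec'])
    Rt=R.from_euler('xyz',rpy,degrees=True)
    # cam = M w + t ; tool pt q: w = r q + p
    Mt=M*r; tt=M.apply(p)+t
    Mn=Mt*Rt.inv(); k['rvec']=Mn.as_rotvec(); k['tvec']=tt-Mn.apply(np.array(P,float)); return k
E
python3 - <<'E'
from h import *
T=[W(p) for p in [[-281,91,16],[-281,-91,16],[-139,91,16],[-139,-91,16]]]
for cx in(-100,-130,-160):
  for z in(250,330):
    print(cx,z,np.round(proj('wrist',T,cam_at([*W([cx,0,0])[:2],z],[180,0,129.5]))).tolist())
print(RC.inv().apply(tool_R()[0]-OC))
rows([*W([-130,0,0])[:2],250],[180,0,129.5])
E
python3 -m jog '-0.01 0 0 0 0 0;-0.01 0 0 0 0 0;-0.01 0 0 0 0 0;-0.01 0 0 0 0 0;-0.01 0 0 0 0 0;-0.01 0 0 0 0 0' 1
python3 -m jog '0 0 -0.08 0 0 0;0 0 -0.16 0 0 0;0 0 -0.24 0 0 0;0 0 -0.32 0 0 0;0 0 -0.4 0 0 0;0 0 -0.4 0 0 0'
```

```text
-100 250 [[408.0, -4.0], [229.0, -4.0], [400.0, 138.0], [238.0, 138.0]]
-100 330 [[392.0, 17.0], [246.0, 17.0], [386.0, 133.0], [251.0, 133.0]]
-130 250 [[406.0, 29.0], [231.0, 29.0], [398.0, 164.0], [239.0, 164.0]]
-130 330 [[390.0, 43.0], [247.0, 43.0], [385.0, 155.0], [253.0, 155.0]]
-160 250 [[404.0, 59.0], [233.0, 59.0], [396.0, 190.0], [241.0, 190.0]]
-160 330 [[389.0, 68.0], [248.0, 68.0], [384.0, 176.0], [254.0, 176.0]]
[-302.29724916    1.2181103    49.71375636]
row [-3.471e-01 -2.000e-04 -3.984e-01  4.800e-03  4.000e-03  1.400e-03] n>= 7
time_s: 7.98
ee_pos: [539.3, 46.5, 49.7]
ee_rot: [179.6, 0.3, 129.6]
force: [0.2, 1.1, -0.5]
gripper_width: 53.4
time_s: 8.48
ee_pos: [541.1, 47.0, 258.4]
ee_rot: [178.8, 0.9, 129.7]
force: [1.7, 0.3, 1.5]
gripper_width: 90.8
```

```bash
python3 -m jog '-0.07 0 0 0.01 0 0;-0.14 0 0 0.01 0.008 0;-0.21 0 0 0.012 0.01 0;-0.27 0 0 0.012 0.01 0;-0.27 0 0 0.012 0.01 0;-0.27 0 0 0.012 0.01 0;-0.27 0 0 0.012 0.01 0'
python3 - <<'E'
from h import *
im=snap('wrist','w2'); cal=calibration('wrist'); print(state()['ee_rot'])
for n in ['tray_pull','tray_floor','spent1','fresh1']:
    r=tip_of(n,'wrist')[:6]
    print(n,[(np.round(a['location']).tolist(),round(a['confidence'],2),np.round(at_z('wrist',a['location'],16,cal)).tolist()) for a in r])
print(proj('wrist',[W(p) for p in [[-302,0,53],[-281,91,16],[-139,91,16],[-135,-95,34],[-135,95,34]]],cal))
b=cv2.imread('pics/w2.png')[:260,200:440]; cv2.imwrite('pics/w2c.png',cv2.resize(b,None,fx=2.3,fy=2.3))
E
```

```text
time_s: 9.07
ee_pos: [626.6, -56.5, 259.9]
ee_rot: [180.0, -0.1, 129.7]
force: [0.4, 0.8, -0.3]
gripper_width: 91.0
[ 1.79952198e+02 -9.03588718e-02  1.29705394e+02]
tray_pull [([320.0, 46.0], 0.84, [541.0, 50.0, 16.0])]
tray_floor [([320.0, 139.0], 0.8, [604.0, -26.0, 16.0])]
spent1 [([322.0, 139.0], 0.55, [606.0, -25.0, 16.0]), ([320.0, 44.0], 0.42, [540.0, 51.0, 16.0])]
fresh1 []
[[315.81588331  36.26999883]
 [399.18863012  64.52688163]
 [391.59984191 190.58849061]
 [233.33958008 197.13105691]
 [398.13178439 197.65283097]]
```

View pics/w2c.png

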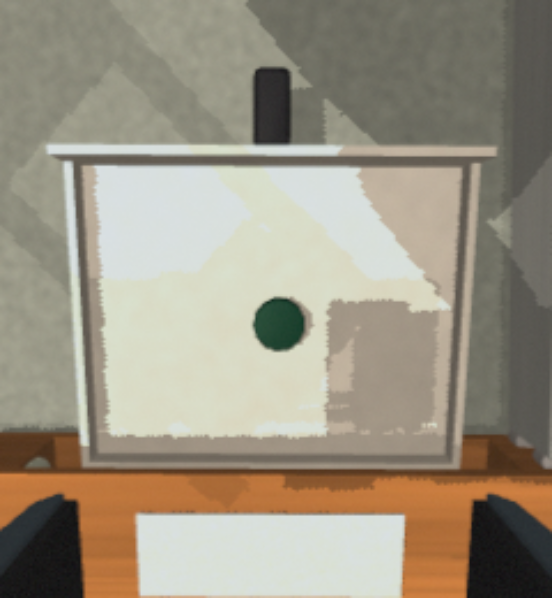

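```bash
python3 - <<'E'
from h import *
cal=calibration('wrist')
im=cv2.cvtColor(cv2.imread('pics/w2.png'),cv2.COLOR_BGR2HSV)
m=cv2.inRange(im,(60,80,20),(95,255,140)); m[:100]=0;m[190:]=0; n,l,s,c=cv2.connectedComponentsWithStats(m); i=1+s[1:,4].argmax(); print(s[i],c[i])
P=at_z('wrist',c[i],24,cal); print(P,RC.inv().apply(P-OC))
rows([P[0],P[1],40],[180,0,129.5])
E
```

```text
[311 130  21  22 361] [320.94459834 140.41274238]
[606.28895108 -26.6119731   24.        ] [-198.64428533    6.14580544   24.        ]
row [ 7.120e-02  5.400e-03  4.417e-01  1.000e-03 -2.000e-04  2.600e-03] n>= 6
```

```bash
python3 -m jog '0.071 0.005 0.07 0 0 0;0.071 0.005 0.14 0 0 0;0.071 0.005 0.21 0 0 0;0.071 0.005 0.28 0 0 0;0.071 0.005 0.34 0 0 0;0.071 0.005 0.4 0 0 0;0.071 0.005 0.43 0 0 0;0.071 0.005 0.44 0 0 0;0.071 0.005 0.441 0 0 0;0.071 0.005 0.441 0 0 0' && python3 -m jog '0 0 0 0 0 0;0 0 0 0 0 0;0 0 0 0 0 0;0 0 0 0 0 0;0 0 0 0 0 0;0 0 0 0 0 0;0 0 0 0 0 0;0 0 0 0 0 0;0 0 0 0 0 0;0 0 0 0 0 0;0 0 0 0 0 0;0 0 0 0 0 0;0 0 0 0 0 0' -1 12
```

```text
time_s: 10.15
ee_pos: [606.8, -26.5, 41.2]
ee_rot: [179.8, 0.0, 129.8]
force: [0.2, 0.6, 0.7]
gripper_width: 91.2
time_s: 11.23
ee_pos: [606.8, -26.5, 41.1]
ee_rot: [179.8, 0.0, 129.8]
force: [0.7, 0.1, 0.2]
gripper_width: 25.8
```

```bash
python3 -m jog '0 0 -0.08 0 0 0;0 0 -0.16 0 0 0;0 0 -0.24 0 0 0;0 0 -0.3 0 0 0;0 0 -0.3 0 0 0;0 0 -0.3 0 0 0'
python3 - <<'E'
from h import *
print(state()['gripper_width'])
rows([388,-290,190],[180,0,129.5]);rows([388,-290,62],[180,0,129.5])
E
```

```text
time_s: 11.73
ee_pos: [607.3, -26.8, 193.4]
ee_rot: [179.6, 0.2, 129.8]
force: [0.0, 0.2, -0.6]
gripper_width: 25.3
25.28541793048097
row [-0.1241 -0.6739  0.0031  0.004   0.0025  0.0029] n>= 9
row [-0.1231 -0.6755  0.2591  0.004   0.0025  0.0029] n>= 9
```

```bash
python3 -m jog '-0.124 -0.674 0 0 0 0;-0.124 -0.674 0 0 0 0;-0.124 -0.674 0 0 0 0;-0.124 -0.674 0 0 0 0;-0.124 -0.674 0 0 0 0;-0.124 -0.674 0 0 0 0;-0.124 -0.674 0 0 0 0;-0.124 -0.674 0 0 0 0;-0.124 -0.674 0 0 0 0;-0.124 -0.674 0 0 0 0;-0.124 -0.675 0.08 0 0 0;-0.124 -0.675 0.16 0 0 0;-0.124 -0.675 0.22 0 0 0;-0.124 -0.675 0.26 0 0 0;-0.124 -0.675 0.26 0 0 0' && python3 -m jog '0 0 0 0 0 0;0 0 0 0 0 0;0 0 0 0 0 0;0 0 0 0 0 0;0 0 0 0 0 0;0 0 0 0 0 0' 0 && python3 -m jog '0 0 -0.08 0 0 0;0 0 -0.16 0 0 0;0 0 -0.24 0 0 0;0 0 -0.32 0 0 0;0 0 -0.4 0 0 0;0 0 -0.4 0 0 0' 1
python3 - <<'E'
from h import *
for c in('top','scene'): snap(c,c+'3')
a=cv2.imread('pics/top3.png')[100:300,140:460]
for c in('top','scene'):
  im=cv2.imread(f'pics/{c}3.png')
  for n in('scoop_lip','scoop_grip','scoop','spent1'): print(c,n,[(np.round(q['location'],1).tolist(),round(q['confidence'],2)) for q in tip_of(n,c)[:3]])
cv2.imwrite('pics/top3c.png',cv2.resize(a,None,fx=2.5,fy=2.5,interpolation=cv2.INTER_CUBIC))
E
```

```text
time_s: 12.98
ee_pos: [386.5, -286.5, 56.9]
ee_rot: [179.7, -0.4, 129.8]
force: [0.1, -0.2, 0.0]
gripper_width: 25.4
time_s: 13.48
ee_pos: [386.9, -286.8, 57.8]
ee_rot: [179.7, -0.3, 129.8]
force: [1.3, 0.7, -0.1]
gripper_width: 46.0
time_s: 13.98
ee_pos: [389.8, -290.8, 266.3]
ee_rot: [179.5, 0.7, 129.8]
force: [0.8, -1.2, -0.1]
gripper_width: 82.9
top scoop_lip [([217.0, 238.1], 0.9), ([199.2, 238.2], 0.68), ([148.1, 252.9], 0.39)]
top scoop_grip [([175.4, 220.4], 0.71)]
top scoop [([201.9, 231.7], 0.69), ([177.0, 219.5], 0.63)]
top spent1 [([401.5, 262.1], 0.42)]
scene scoop_lip [([423.0, 188.2], 0.63), ([329.0, 207.6], 0.44)]
scene scoop_grip [([458.7, 207.7], 0.7), ([433.2, 202.9], 0.48), ([350.7, 193.1], 0.37)]
scene scoop [([438.5, 202.6], 0.65)]
scene spent1 [([276.8, 151.9], 0.52), ([443.0, 213.0], 0.43), ([274.6, 155.4], 0.36)]
```

View pics/top3c.png

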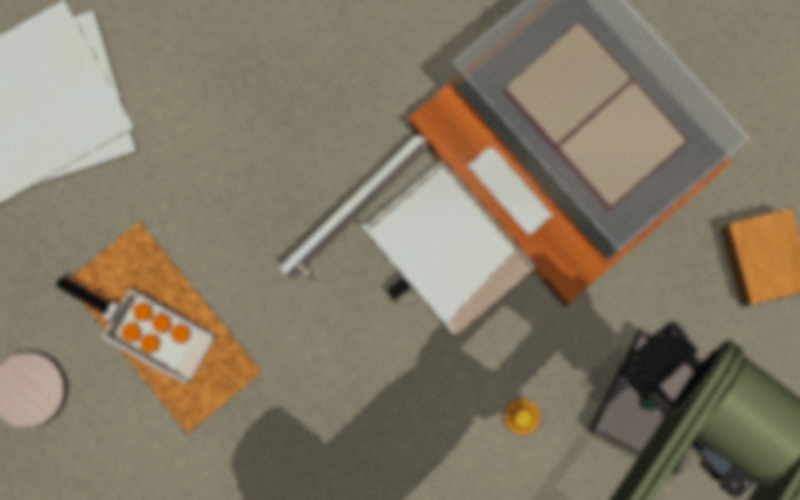

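```bash
python3 - <<'E'
from h import *
p,r=tool_R(); k=calibration('wrist'); M=R.from_rotvec(np.ravel(k['rvec'])); print('cam in tool',r.inv().apply(-M.inv().apply(np.ravel(k['tvec']))-p))
rows([470,80,300],[180,0,180])
g=at_z('top',(175.8,220.2),49);l=at_z('top',c2p((229,408-2)),12);print(g,l)
E
```

```text
cam in tool [  71.33119267    0.34610261 -148.7816228 ]
row [ 0.459   0.6    -0.0804  0.0047 -0.003  -0.5574] n>= 10
[534.03473816 453.91844112  49.        ] [458.13109684 309.55245545  12.        ]
```

```bash
python3 -m jog '0.46 0.6 -0.08 0.005 -0.003 -0.557;0.46 0.6 -0.08 0.005 -0.003 -0.557;0.46 0.6 -0.08 0.005 -0.003 -0.557;0.46 0.6 -0.08 0.005 -0.003 -0.557;0.46 0.6 -0.08 0.005 -0.003 -0.557;0.46 0.6 -0.08 0.005 -0.003 -0.557;0.46 0.6 -0.08 0.005 -0.003 -0.557;0.46 0.6 -0.08 0.005 -0.003 -0.557;0.46 0.6 -0.08 0.005 -0.003 -0.557;0.46 0.6 -0.08 0.005 -0.003 -0.557;0.46 0.6 -0.08 0.005 -0.003 -0.557;0.46 0.6 -0.08 0.005 -0.003 -0.557'
python3 - <<'E'
from h import *
rows([540,460,300],[180,0,-119]);
E
```

```text
time_s: 15.48
ee_pos: [469.3, 80.0, 299.2]
ee_rot: [-179.9, -0.1, -180.0]
force: [-0.6, 0.1, -0.2]
gripper_width: 91.0
row [-1.416e-01  7.599e-01 -3.000e-03 -3.000e-04 -1.500e-03 -6.775e-01] n>= 10
```

```bash
python3 -m jog '-0.14 0.76 0 0 0 -0.677;-0.14 0.76 0 0 0 -0.677;-0.14 0.76 0 0 0 -0.677;-0.14 0.76 0 0 0 -0.677;-0.14 0.76 0 0 0 -0.677;-0.14 0.76 0 0 0 -0.677;-0.14 0.76 0 0 0 -0.677;-0.14 0.76 0 0 0 -0.677;-0.14 0.76 0 0 0 -0.677;-0.14 0.76 0 0 0 -0.677;-0.14 0.76 0 0 0 -0.677;-0.14 0.76 0 0 0 -0.677'
python3 - <<'E'
from h import *
im=snap('wrist','w4'); cal=calibration('wrist'); print(state()['qpos'])
for n,z in [('scoop_grip',49),('scoop_lip',12),('scoop',4)]:
    print(n,[(np.round(a['location']).tolist(),round(a['confidence'],2),np.round(at_z('wrist',a['location'],z,cal)).tolist()) for a in tip_of(n,'wrist')[:3]])
E
```

```text
time_s: 16.48
ee_pos: [540.1, 458.1, 297.3]
ee_rot: [180.0, -0.3, -119.2]
force: [-0.5, 0.5, -0.4]
gripper_width: 91.4
[ 3.93706310e+01  2.97215593e+01  6.26555049e+01 -6.16316546e-02
  8.78542352e+01 -1.11432192e+02]
scoop_grip [([319.0, 162.0], 0.62, [535.0, 447.0, 49.0])]
scoop_lip [([321.0, 27.0], 0.71, [458.0, 313.0, 12.0]), ([320.0, 91.0], 0.43, [495.0, 375.0, 12.0])]
scoop [([319.0, 93.0], 0.68, [496.0, 377.0, 4.0])]
```

View pics/w4.png

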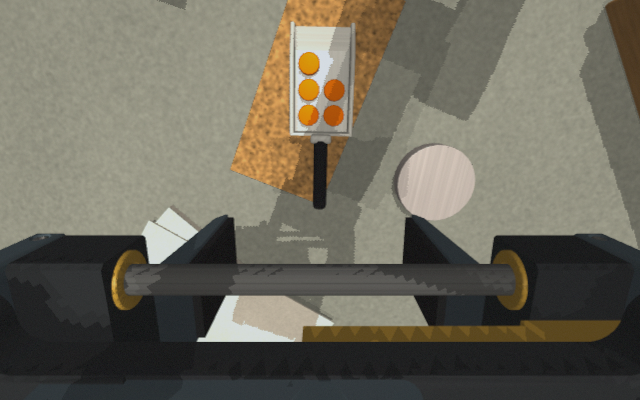

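```bash
python3 - <<'E'
from h import *
cal=calibration('wrist')
L=np.array([[140,0,56],[53,36,40],[53,-36,40],[-72,0,8],[85,0,45]],float); obs=np.array([[319.5,207.5],[290,136],[355,136],[321.5,26],[319,162]])
f=lambda q:R.from_euler('z',q[2],degrees=True).apply(L)+[q[0],q[1],4]
for fl in (1,-1):
    L2=L*[1,fl,1]
    g=lambda q:R.from_euler('z',q[2],degrees=True).apply(L2)+[q[0],q[1],4]
    s=least_squares(lambda q:(proj('wrist',g(q),cal)-obs).ravel(),[495,375,59],loss='soft_l1'); print(s.x,s.cost,np.round(s.fun.reshape(-1,2),1).tolist())
    G=g(s.x)[4]; print('grip',G)
    if s.cost<40: rows([G[0],G[1],52],[180,0,s.x[2]-180])
E
```

```text
[493.24694725 375.63678327  60.12249265] 126.13118530495765 [[-0.4, 1.9], [60.4, -0.5], [-65.4, -1.2], [-0.2, -0.1], [0.7, 0.6]]
grip [535.58947481 449.33963504  49.        ]
[492.83716788 375.8380114   60.16417355] 5.842023545023745 [[0.1, 1.9], [0.0, -1.2], [-4.2, -0.5], [0.1, -0.1], [1.1, 0.6]]
grip [535.1260677  449.57164655  49.        ]
row [ 1.790e-02 -2.000e-04  4.946e-01  2.000e-04 -1.300e-03  7.200e-03] n>= 6
```

```bash
python3 -m jog '0.018 0 0.08 0 0 0.007;0.018 0 0.16 0 0 0.007;0.018 0 0.24 0 0 0.007;0.018 0 0.32 0 0 0.007;0.018 0 0.4 0 0 0.007;0.018 0 0.46 0 0 0.007;0.018 0 0.485 0 0 0.007;0.018 0 0.494 0 0 0.007;0.018 0 0.494 0 0 0.007;0.018 0 0.494 0 0 0.007' && python3 -m jog '0 0 0 0 0 0;0 0 0 0 0 0;0 0 0 0 0 0;0 0 0 0 0 0;0 0 0 0 0 0;0 0 0 0 0 0;0 0 0 0 0 0;0 0 0 0 0 0;0 0 0 0 0 0;0 0 0 0 0 0;0 0 0 0 0 0;0 0 0 0 0 0;0 0 0 0 0 0;0 0 0 0 0 0' -1 60
```

```text
time_s: 17.52
ee_pos: [536.4, 450.2, 54.8]
ee_rot: [-179.9, 0.1, -119.8]
force: [0.5, 0.4, 0.2]
gripper_width: 91.6
time_s: 18.68
ee_pos: [536.2, 450.2, 54.7]
ee_rot: [-179.9, 0.1, -119.8]
force: [-0.0, 0.5, 0.1]
gripper_width: 15.9
```

```bash
python3 -m jog '0 0 -0.005 0 0 0;0 0 -0.01 0 0 0;0 0 -0.02 0 0 0;0 0 -0.03 0 0 0;0 0 -0.05 0 0 0;0 0 -0.08 0 0 0;0 0 -0.11 0 0 0;0 0 -0.14 0 0 0;0 0 -0.17 0 0 0;0 0 -0.19 0 0 0;0 0 -0.2 0 0 0;0 0 -0.205 0 0 0;0 0 -0.205 0 0 0'
python3 - <<'E'
from h import *
im=snap('wrist','w5'); cal=calibration('wrist'); print(state()['force'],state()['gripper_width'])
rows([400,150,160],[180,0,140]);
# pour pose: grip point in world with lip at case(-206,-40,z50)
for lz in (90,50):
  Q=W([-206,-40-157,lz+37]); print(lz,Q); rows([Q[0],Q[1],Q[2]+3],[180,0,39.5])
cv2.imwrite('pics/w5c.png',cv2.imread('pics/w5.png')[:260,180:460])
E
```

```text
time_s: 19.77
ee_pos: [536.1, 450.2, 157.6]
ee_rot: [-179.9, 0.1, -119.8]
force: [0.9, -0.0, -3.6]
gripper_width: 15.6
[-0.19620302  0.57887865 -3.21646233] 15.516116911935736
row [ 6.5560e-01 -6.3000e-02 -7.0000e-03  2.0000e-04  8.0000e-04  1.1128e+00] n>= 14
90 [ 444.8578437  -150.15274522  127.        ]
row [ 1.1316e+00 -4.3960e-01  5.2800e-02 -9.0000e-04 -5.0000e-04 -1.7705e+00] n>= 23
50 [ 444.8578437  -150.15274522   87.        ]
row [ 1.1317e+00 -4.3950e-01  1.3280e-01 -9.0000e-04 -5.0000e-04 -1.7705e+00] n>= 23
```

View pics/w5c.png

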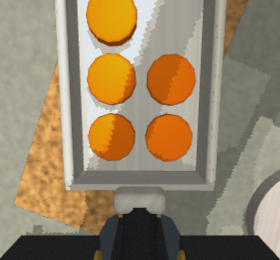

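```bash
python3 -m jog '0.01 -0.003 0 0 0 0.01;0.03 -0.009 0 0 0 0.035;0.06 -0.018 0 0 0 0.075;0.09 -0.027 0 0 0 0.12;0.12 -0.036 0 0 0 0.165;0.155 -0.047 0 0 0 0.21;0.19 -0.058 0 0 0 0.255;0.225 -0.069 0 0 0 0.3;0.26 -0.08 0 0 0 0.35;0.295 -0.091 0 0 0 0.4;0.33 -0.102 0 0 0 0.45;0.365 -0.113 0 0 0 0.5;0.4 -0.124 0 0 0 0.55;0.43 -0.133 0 0 0 0.59;0.455 -0.14 0 0 0 0.62;0.475 -0.146 0 0 0 0.645;0.485 -0.15 0 0 0 0.66;0.49 -0.151 0 0 0 0.667;0.49 -0.151 0 0 0 0.667'
python3 - <<'E'
from h import *
s=state();print(s['qpos'],s['force'],s['gripper_width'])
rows([450,30,160],[180,0,110])
E
```

```text
time_s: 21.4
ee_pos: [479.3, 199.7, 156.5]
ee_rot: [180.0, 0.1, -179.9]
force: [1.2, 0.7, -3.3]
gripper_width: 15.4
[ 2.13408108e+01  1.70908839e+01  1.03813647e+02  7.77230636e-03
  5.90351941e+01 -6.87474436e+01] [ 1.21354431  0.69096681 -3.32262373] 15.358998480036268
row [ 5.910e-02 -3.392e-01 -7.200e-03  6.000e-04  3.000e-04  7.787e-01] n>= 10
```

```bash
python3 -m jog '0.001 -0.005 0 0 0 0.01;0.003 -0.015 0 0 0 0.035;0.005 -0.03 0 0 0 0.075;0.008 -0.05 0 0 0 0.12;0.011 -0.07 0 0 0 0.165;0.015 -0.092 0 0 0 0.21;0.02 -0.114 0 0 0 0.26;0.024 -0.136 0 0 0 0.31;0.028 -0.158 0 0 0 0.36;0.032 -0.18 0 0 0 0.41;0.036 -0.202 0 0 0 0.46;0.04 -0.224 0 0 0 0.51;0.044 -0.246 0 0 0 0.56;0.048 -0.268 0 0 0 0.61;0.052 -0.29 0 0 0 0.66;0.055 -0.31 0 0 0 0.705;0.057 -0.325 0 0 0 0.74;0.059 -0.336 0 0 0 0.765;0.059 -0.34 0 0 0 0.778;0.059 -0.34 0 0 0 0.778'
python3 - <<'E'
from h import *
Q=W([-206,-40-157,90+37])
rows([Q[0],Q[1],Q[2]+20],[180,0,39.5])
E
```

```text
time_s: 23.07
ee_pos: [450.2, 29.6, 156.4]
ee_rot: [179.9, -0.0, 110.0]
force: [0.0, 0.8, -3.0]
gripper_width: 15.9
row [-3.340e-01 -1.333e-01  1.870e-02  6.000e-04 -4.000e-04  7.838e-01] n>= 10
```

```bash
python3 -m jog '-0.004 -0.002 0 0 0 0.01;-0.012 -0.005 0 0 0 0.035;-0.027 -0.011 0 0 0 0.075;-0.045 -0.018 0 0 0 0.12;-0.065 -0.026 0 0 0 0.165;-0.086 -0.034 0 0 0 0.21;-0.108 -0.043 0 0 0 0.26;-0.13 -0.052 0 0 0 0.31;-0.152 -0.061 0 0 0 0.36;-0.174 -0.07 0 0 0 0.41;-0.196 -0.078 0 0 0 0.46;-0.218 -0.087 0 0 0 0.51;-0.24 -0.096 0 0 0 0.56;-0.262 -0.105 0 0 0 0.61;-0.284 -0.113 0 0 0 0.66;-0.304 -0.121 0 0 0 0.705;-0.319 -0.127 0 0 0 0.74;-0.329 -0.131 0 0 0 0.765;-0.334 -0.133 0 0 0 0.783;-0.334 -0.133 0 0 0 0.783'
python3 - <<'E'
from h import *
Q=W([-206,-40-157,50+37])
rows([Q[0],Q[1],Q[2]+6],[180,0,39.5])
snap('top','top6'); cv2.imwrite('pics/top6c.png',cv2.resize(cv2.imread('pics/top6.png')[120:300,250:470],None,fx=3,fy=3,interpolation=cv2.INTER_CUBIC))
s=state();print(s['qpos'],s['force'])
cal=calibration('wrist')
print(tip_of('scoop_lip','wrist')) if snap('wrist','w6') is not None else 0
E
```

```text
time_s: 24.73
ee_pos: [445.1, -150.3, 156.2]
ee_rot: [180.0, -0.1, 39.5]
force: [-0.0, -0.3, -3.3]
gripper_width: 15.4
row [-0.0004 -0.0005  0.1265  0.     -0.0006  0.0003] n>= 2
[-2.00565551e+01  1.29405895e+01  1.09871551e+02  6.51505309e-02
  5.71662815e+01  3.03106309e+01] [ 0.01661488 -0.35457993 -3.26083296]
[{'location': [294.4, 20.7], 'confidence': 0.48}]
```

View pics/top6c.png

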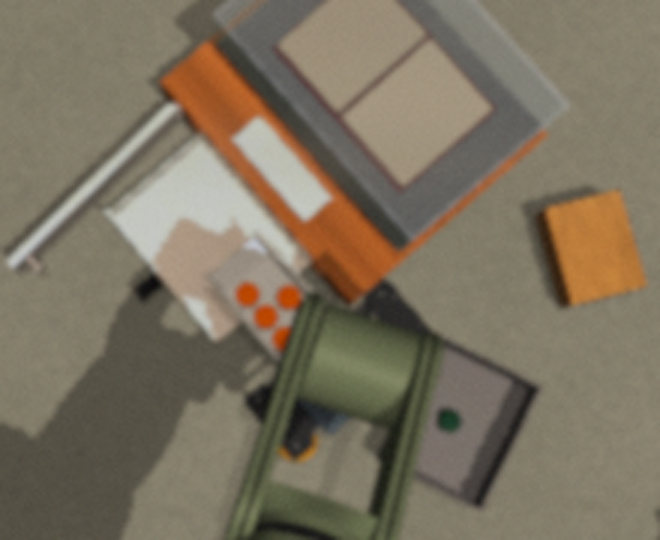

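```bash
python3 -m jog '0 0 0.01 0 0 0;0 0 0.03 0 0 0;0 0 0.055 0 0 0;0 0 0.08 0 0 0;0 0 0.1 0 0 0;0 0 0.115 0 0 0;0 0 0.122 0 0 0;0 0 0.124 0 0 0;0 0 0.124 0 0 0'
python3 - <<'E'
from h import *
s=state();print(s['qpos'],s['force'],s['ee_pos'])
for t in range(3,61,3):
    a=np.radians(t); c,q=np.cos(a),np.sin(a); print(t,np.round([(157-157*c+43*q)/500,(43-157*q-43*c)/500,-t/90],3).tolist())
E
```

```text
time_s: 25.63
ee_pos: [445.1, -149.5, 94.3]
ee_rot: [-180.0, -0.1, 39.6]
force: [-0.4, -0.4, -2.9]
gripper_width: 15.5
[-2.00101736e+01  1.72971473e+01  1.14637650e+02  7.41254864e-02
  4.80453951e+01  3.02931646e+01] [-0.38151648 -0.40976411 -2.87580783] [ 445.13435637 -149.54516801   94.25331501]
3 [0.005, -0.016, -0.033]
6 [0.011, -0.032, -0.067]
9 [0.017, -0.048, -0.1]
12 [0.025, -0.063, -0.133]
15 [0.033, -0.078, -0.167]
18 [0.042, -0.093, -0.2]
21 [0.052, -0.107, -0.233]
24 [0.062, -0.12, -0.267]
27 [0.073, -0.133, -0.3]
30 [0.085, -0.145, -0.333]
33 [0.097, -0.157, -0.367]
36 [0.111, -0.168, -0.4]
39 [0.124, -0.178, -0.433]
42 [0.138, -0.188, -0.467]
45 [0.153, -0.197, -0.5]
48 [0.168, -0.205, -0.533]
51 [0.183, -0.212, -0.567]
54 [0.199, -0.219, -0.6]
57 [0.215, -0.224, -0.633]
60 [0.231, -0.229, -0.667]
```

```bash
python3 -m jog '0.005 0 -0.016 0 -0.033 0;0.011 0 -0.032 0 -0.067 0;0.017 0 -0.048 0 -0.1 0;0.025 0 -0.063 0 -0.133 0;0.033 0 -0.078 0 -0.167 0;0.033 0 -0.078 0 -0.167 0;0.033 0 -0.078 0 -0.167 0'
python3 - <<'E'
from h import *
s=state();print(s['qpos'],s['force'])
p,r=tool_R(); L=r.apply([157,0,43])+p; print('lip',L,RC.inv().apply(L-OC))
E
```

```text
time_s: 26.22
ee_pos: [458.8, -138.6, 133.6]
ee_rot: [179.9, 14.8, 39.7]
force: [-0.0, 0.3, -2.8]
gripper_width: 15.7
[-10.74416287  19.8255175  105.2500731  -12.62174982  64.99306035
  45.89761962] [-0.02502433  0.30289973 -2.82984677]
lip [567.12779422 -48.67239151  51.79964078] [-206.53148313  -38.10405759   51.79964078]
```

```bash
python3 -m jog '0.003 0 -0.008 0 -0.017 0;0.005 0 -0.016 0 -0.033 0;0.008 0 -0.024 0 -0.05 0;0.011 0 -0.032 0 -0.067 0;0.014 0 -0.04 0 -0.083 0;0.017 0 -0.048 0 -0.1 0;0.021 0 -0.056 0 -0.117 0;0.025 0 -0.063 0 -0.133 0;0.029 0 -0.071 0 -0.15 0;0.033 0 -0.078 0 -0.167 0;0.038 0 -0.086 0 -0.183 0;0.042 0 -0.093 0 -0.2 0;0.047 0 -0.1 0 -0.217 0;0.052 0 -0.107 0 -0.233 0;0.052 0 -0.107 0 -0.233 0;0.052 0 -0.107 0 -0.233 0;0.052 0 -0.107 0 -0.233 0'
python3 - <<'E'
from h import *
s=state();print(s['qpos'],s['force'])
p,r=tool_R(); L=r.apply([157,0,43])+p; print('lip',L,RC.inv().apply(L-OC))
def cnt(c):
    im=cv2.cvtColor(cv2.imread(f'pics/{c}.png'),cv2.COLOR_BGR2HSV)
snap('wrist','w7'); print([ (np.round(a['location']).tolist(),round(a['confidence'],2)) for a in tip_of('fresh1','wrist')])
snap('top','t7'); print([ (np.round(a['location']).tolist(),round(a['confidence'],2)) for a in tip_of('fresh1','top')])
E
```

```text
time_s: 27.63
ee_pos: [488.0, -114.2, 178.4]
ee_rot: [180.0, 35.8, 39.7]
force: [0.1, 1.0, -2.4]
gripper_width: 15.5
[ -0.78112797  28.18263095  91.59293021 -22.29768185  89.01040526
  55.71681345] [ 0.09250429  0.98975695 -2.43449343]
lip [566.7580578  -48.86228919  51.80444385] [-206.62013469  -38.51014507   51.80444385]
[]
[]
```

```bash
python3 -m jog '0.003 0 -0.008 0 -0.017 0;0.005 0 -0.016 0 -0.033 0;0.008 0 -0.024 0 -0.05 0;0.011 0 -0.032 0 -0.067 0;0.014 0 -0.04 0 -0.083 0;0.017 0 -0.048 0 -0.1 0;0.021 0 -0.056 0 -0.117 0;0.025 0 -0.063 0 -0.133 0;0.029 0 -0.071 0 -0.15 0;0.033 0 -0.078 0 -0.167 0;0.038 0 -0.086 0 -0.183 0;0.042 0 -0.093 0 -0.2 0;0.042 0 -0.093 0 -0.2 0;0.042 0 -0.093 0 -0.2 0;0.042 0 -0.093 0 -0.2 0;0.042 0 -0.093 0 -0.2 0;0.042 0 -0.093 0 -0.2 0'
python3 - <<'E'
from h import *
s=state();print(s['qpos'],s['force'])
p,r=tool_R(); L=r.apply([157,0,43])+p; print('lip',L,RC.inv().apply(L-OC))
snap('wrist','w8');snap('top','t8');snap('scene','s8')
a=cv2.imread('pics/w8.png')[:260,120:520]; b=cv2.imread('pics/t8.png')[140:250,240:390]; c=cv2.imread('pics/s8.png')[150:260,270:420]
b=cv2.resize(b,(400,293),interpolation=cv2.INTER_CUBIC);c=cv2.resize(c,(400,293),interpolation=cv2.INTER_CUBIC)
a=cv2.copyMakeBorder(a,0,0,0,400,cv2.BORDER_CONSTANT)
cv2.imwrite('pics/m8.png',np.vstack([a,np.hstack([b,c])]))
E
```

```text
time_s: 29.25
ee_pos: [522.1, -86.0, 204.5]
ee_rot: [179.9, 53.7, 39.6]
force: [-0.0, 0.6, -1.4]
gripper_width: 15.6
[  5.10661135  37.91112629  79.95852066 -28.79877484 108.06532489
  58.19366099] [-0.03281152  0.59399828 -1.43142175]
lip [566.9655994  -48.99521034  52.43891962] [-206.38555678  -38.43454913   52.43891962]
```

View pics/m8.png

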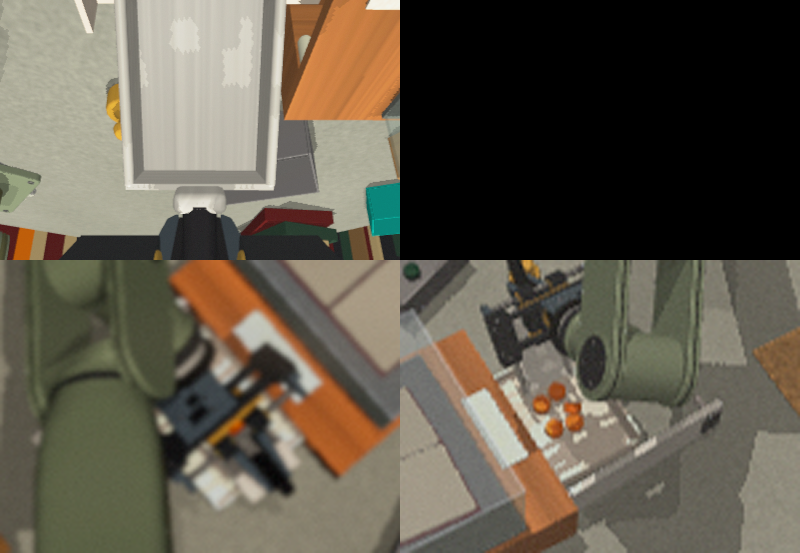

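```bash
python3 -m jog '-0.02 0 -0.014 0 0 0;-0.045 0 -0.033 0 0 0;-0.07 0 -0.051 0 0 0;-0.09 0 -0.066 0 0 0;-0.1 0 -0.073 0 0.02 0;-0.1 0 -0.073 0 0.06 0;-0.1 0 -0.073 0 0.11 0;-0.1 0 -0.073 0 0.16 0;-0.1 0 -0.073 0 0.21 0;-0.1 0 -0.073 0 0.26 0;-0.1 0 -0.073 0 0.31 0;-0.1 0 -0.073 0 0.36 0;-0.1 0 -0.073 0 0.41 0;-0.1 0 -0.073 0 0.46 0;-0.1 0 -0.073 0 0.51 0;-0.1 0 -0.073 0 0.56 0;-0.1 0 -0.073 0 0.597 0;-0.1 0 -0.073 0 0.597 0;-0.1 0 -0.073 0 0.597 0'
python3 - <<'E'
from h import *
s=state();print(s['qpos'],s['force'])
rows([450,30,230],[180,0,110])
E
```

```text
time_s: 30.98
ee_pos: [520.9, -86.6, 266.9]
ee_rot: [179.9, 0.1, 39.6]
force: [0.1, 0.1, -2.3]
gripper_width: 15.3
[-10.6137536   12.99321562  92.59904363  -0.12715239  74.4117843
  39.814433  ] [ 0.06835688  0.08445413 -2.28574636]
row [ 3.960e-02 -2.701e-01  7.340e-02  1.000e-04  1.400e-03 -7.822e-01] n>= 10
```

```bash
python3 -m jog '0.004 -0.03 0.01 0 0 -0.06;0.01 -0.06 0.02 0 0 -0.14;0.015 -0.09 0.03 0 0 -0.21;0.02 -0.12 0.04 0 0 -0.29;0.024 -0.15 0.05 0 0 -0.36;0.028 -0.18 0.06 0 0 -0.44;0.032 -0.21 0.07 0 0 -0.52;0.036 -0.24 0.073 0 0 -0.6;0.04 -0.27 0.073 0 0 -0.68;0.04 -0.27 0.073 0 0 -0.75;0.04 -0.27 0.073 0 0 -0.782;0.04 -0.27 0.073 0 0 -0.782'
python3 - <<'E'
from h import *
rows([480,200,200],[180,0,180])
E
```

```text
time_s: 31.98
ee_pos: [450.4, 30.7, 230.2]
ee_rot: [-179.9, 0.1, 110.1]
force: [-0.2, 0.7, -3.2]
gripper_width: 15.8
row [ 2.975e-01  1.723e-01  5.920e-02 -2.300e-03  5.000e-04 -7.762e-01] n>= 10
```

```bash
python3 -m jog '0.03 0.017 0.006 0 0 -0.06;0.06 0.034 0.012 0 0 -0.14;0.09 0.051 0.018 0 0 -0.21;0.12 0.068 0.024 0 0 -0.29;0.15 0.085 0.03 0 0 -0.36;0.18 0.102 0.036 0 0 -0.44;0.21 0.119 0.042 0 0 -0.52;0.24 0.136 0.048 0 0 -0.6;0.27 0.153 0.054 0 0 -0.68;0.298 0.172 0.059 0 0 -0.75;0.298 0.172 0.059 0 0 -0.776;0.298 0.172 0.059 0 0 -0.776'
python3 - <<'E'
from h import *
rows([536.2,450.2,120],[180,0,-119.8])
E
```

```text
time_s: 32.98
ee_pos: [480.1, 201.3, 199.6]
ee_rot: [-179.8, -0.1, -179.9]
force: [0.7, 0.2, -2.4]
gripper_width: 15.7
row [-0.1129  0.4984  0.1569 -0.0017 -0.0026 -0.6683] n>= 9
```

```bash
python3 -m jog '-0.011 0.05 0.015 0 0 -0.06;-0.022 0.1 0.03 0 0 -0.13;-0.033 0.15 0.045 0 0 -0.2;-0.044 0.2 0.06 0 0 -0.27;-0.055 0.25 0.075 0 0 -0.34;-0.066 0.3 0.09 0 0 -0.41;-0.077 0.35 0.105 0 0 -0.48;-0.09 0.4 0.12 0 0 -0.55;-0.1 0.45 0.14 0 0 -0.61;-0.112 0.49 0.157 0 0 -0.65;-0.113 0.498 0.157 0 0 -0.668;-0.113 0.498 0.157 0 0 -0.668;-0.113 0.498 0.157 0 0 -0.668'
python3 - <<'E'
from h import *
print(state()['force'])
rows([536.2,450.2,55.5],[180,0,-119.8])
E
```

```text
time_s: 34.07
ee_pos: [536.1, 449.3, 119.8]
ee_rot: [-180.0, -0.4, -120.0]
force: [-0.3, -0.8, -2.0]
gripper_width: 15.9
[-0.25563357 -0.81789912 -2.02900365]
row [-0.0025  0.0008  0.1286 -0.0002 -0.004  -0.0017] n>= 2
```

```bash
python3 -m jog '0 0 0.03 0 -0.004 0;0 0 0.06 0 -0.004 0;0 0 0.085 0 -0.004 0;0 0 0.105 0 -0.004 0;0 0 0.115 0 -0.004 0;0 0 0.122 0 -0.004 0;0 0 0.126 0 -0.004 0;0 0 0.128 0 -0.004 0;0 0 0.13 0 -0.004 0;0 0 0.13 0 -0.004 0'
```

```text
time_s: 34.9
ee_pos: [536.1, 449.2, 55.2]
ee_rot: [-180.0, 0.0, -120.0]
force: [-0.8, 0.4, -2.5]
gripper_width: 15.6
```

```bash
python3 -m jog '0 0 0.001 0 0 0;0 0 0.002 0 0 0;0 0 0.002 0 0 0;0 0 0.002 0 0 0'; python3 -m jog '0 0 0.001 0 0 0;0 0 0.002 0 0 0;0 0 0.002 0 0 0;0 0 0.002 0 0 0'
```

```text
time_s: 35.23
ee_pos: [536.3, 449.4, 54.7]
ee_rot: [-179.9, 0.1, -119.9]
force: [-0.4, 0.2, -0.5]
gripper_width: 15.6
time_s: 35.57
ee_pos: [536.4, 449.4, 54.6]
ee_rot: [-179.9, 0.1, -119.9]
force: [-1.3, -1.1, 5.3]
gripper_width: 15.7
```

Contact is made, so I'll release and lift.

```bash
python3 -m jog '0 0 -0.001 0 0 0;0 0 -0.001 0 0 0;0 0 -0.001 0 0 0;0 0 -0.001 0 0 0;0 0 -0.001 0 0 0;0 0 -0.001 0 0 0;0 0 -0.001 0 0 0;0 0 -0.001 0 0 0;0 0 -0.001 0 0 0;0 0 -0.001 0 0 0;0 0 -0.001 0 0 0' 1 && python3 -m jog '0 0 -0.04 0 0 0;0 0 -0.1 0 0 0;0 0 -0.18 0 0 0;0 0 -0.26 0 0 0;0 0 -0.34 0 0 0;0 0 -0.4 0 0 0;0 0 -0.4 0 0 0'
python3 - <<'E'
from h import *
snap('wrist','w9');snap('top','t9')
a=cv2.imread('pics/w9.png')[:260,120:520]; b=cv2.imread('pics/t9.png')[140:250,240:390]
b=cv2.resize(b,(400,293),interpolation=cv2.INTER_CUBIC)
cv2.imwrite('pics/m9.png',np.vstack([a,b]))
rows([480,100,230],[180,0,180])
E
```

```text
time_s: 36.48
ee_pos: [536.4, 449.5, 55.2]
ee_rot: [-179.9, 0.1, -119.9]
force: [0.6, 0.4, -0.7]
gripper_width: 86.3
time_s: 37.07
ee_pos: [538.2, 451.1, 264.1]
ee_rot: [-179.6, 0.9, -119.9]
force: [0.5, 1.1, 0.1]
gripper_width: 91.4
row [ 6.621e-01 -2.512e-01  5.080e-02  4.000e-04  3.900e-03  6.672e-01] n>= 9
```

View pics/m9.png

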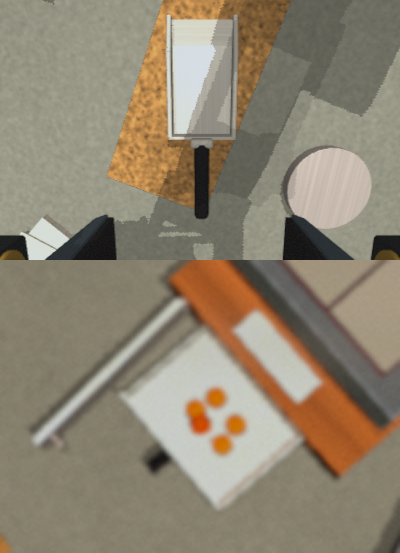

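```bash
python3 - <<'E'
from h import *
rows([520,270,220],[180,0,180])
E
python3 -m jog '0.33 -0.15 0.08 0 0 0.667;0.33 -0.15 0.08 0 0 0.667;0.33 -0.15 0.08 0 0 0.667;0.33 -0.15 0.08 0 0 0.667;0.33 -0.15 0.08 0 0 0.667;0.33 -0.15 0.08 0 0 0.667;0.33 -0.15 0.08 0 0 0.667;0.33 -0.15 0.08 0 0 0.667;0.33 -0.15 0.08 0 0 0.667;0.33 -0.15 0.08 0 0 0.667;0.33 -0.15 0.08 0 0 0.667' -1 20
python3 - <<'E'
from h import *
Q=W([-355,1,0]); rows([Q[0],Q[1],150],[180,0,129.5])
E
```

```text
row [ 3.277e-01 -1.508e-01  7.240e-02  4.000e-04  3.900e-03  6.672e-01] n>= 9
time_s: 38.08
ee_pos: [518.3, 268.8, 214.5]
ee_rot: [179.9, 0.1, -179.9]
force: [0.7, -0.3, -0.4]
gripper_width: 20.6
row [ 3.170e-02 -3.562e-01  1.282e-01  1.600e-03  5.000e-04  5.623e-01] n>= 8
```

```bash
python3 -m jog '0.032 -0.356 0.03 0 0 0.562;0.032 -0.356 0.06 0 0 0.562;0.032 -0.356 0.08 0 0 0.562;0.032 -0.356 0.09 0 0 0.562;0.032 -0.356 0.1 0 0 0.562;0.032 -0.356 0.1 0 0 0.562;0.032 -0.356 0.128 0 0 0.562;0.032 -0.356 0.128 0 0 0.562;0.032 -0.356 0.128 0 0 0.562;0.032 -0.356 0.128 0 0 0.562'
python3 - <<'E'
from h import *
Q=W([-355,1,0]); rows([Q[0],Q[1],50],[180,0,129.5])
snap('wrist','w10'); print(tip_of('tray_pull','wrist')[:2]); print(proj('wrist',[W([-298,1,45])]))
E
```

```text
time_s: 38.92
ee_pos: [502.7, 91.1, 150.1]
ee_rot: [179.9, -0.0, 129.7]
force: [0.7, 0.7, -0.2]
gripper_width: 0.3
row [-0.0008 -0.0007  0.2002  0.0014 -0.0004  0.0026] n>= 3
[]
[[317.35293343 268.45515218]]
```

```bash
python3 -m jog '0 0 0.06 0 0 0;0 0 0.12 0 0 0;0 0 0.17 0 0 0;0 0 0.2 0 0 0;0 0 0.2 0 0 0;0 0 0.2 0 0 0' && python3 -m jog '-0.02 0 0 0 0 0;-0.04 0 0 0 0 0;-0.055 0 0 0 0 0;-0.07 0 0 0 0 0;-0.085 0 0 0 0 0;-0.1 0 0 0 0 0;-0.12 0 0 0 0 0;-0.14 0 0 0 0 0;-0.16 0 0 0 0 0;-0.18 0 0 0 0 0;-0.2 0 0 0 0 0;-0.22 0 0 0 0 0;-0.24 0 0 0 0 0;-0.26 0 0 0 0 0;-0.28 0 0 0 0 0;-0.3 0 0 0 0 0;-0.32 0 0 0 0 0;-0.34 0 0 0 0 0;-0.355 0 0 0 0 0;-0.36 0 0 0 0 0'
```

```text
time_s: 39.52
ee_pos: [503.3, 91.7, 50.5]
ee_rot: [179.9, -0.0, 129.8]
force: [0.7, -0.4, 0.4]
gripper_width: 0.3
time_s: 41.18
ee_pos: [619.8, -47.9, 50.5]
ee_rot: [179.8, 0.1, 129.7]
force: [-0.0, 0.1, -1.2]
gripper_width: 0.6
```

```bash
python3 -m jog '-0.008 0.003 0 0 0 0;-0.016 0.003 0 0 0 0;-0.022 0.003 0 0 0 0;-0.028 0.003 0 0 0 0;-0.034 0.003 0 0 0 0;-0.038 0.003 0 0 0 0;-0.038 0.003 0 0 0 0'
python3 - <<'E'
from h import *
s=state();print(s['force'],RC.inv().apply(s['ee_pos']-OC))
snap('wrist','w11'); snap('top','t11')
b=cv2.imread('pics/t11.png')[110:240,240:400]
cv2.imwrite('pics/m11.png',np.hstack([cv2.imread('pics/w11.png')[60:360,180:460],cv2.resize(b,(369,300),interpolation=cv2.INTER_CUBIC)]))
E
```

```text
time_s: 41.77
ee_pos: [630.9, -58.5, 50.6]
ee_rot: [179.8, -0.4, 129.6]
force: [-5.5, 10.2, 4.3]
gripper_width: 0.7
[-5.51850559 10.21233104  4.3338352 ] [-158.40830414    4.85175123   50.55322563]
```

View pics/m11.png

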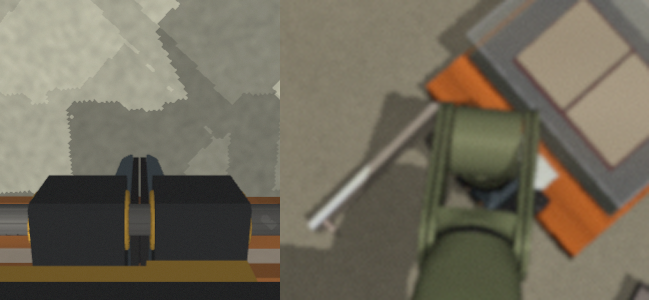

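```bash
python3 -m jog '0.02 0 0 0 0 0;0.06 0 0 0 0 0;0.1 0 -0.02 0 0 0;0.12 0 -0.1 0 0 0;0.12 0 -0.18 0 0 0;0.12 0 -0.24 0 0 0;0.12 0 -0.24 0 0 0'
python3 - <<'E'
from h import *
Q=W([-370,175,0]); rows([Q[0],Q[1],170],[180,0,39.5])
E
```

```text
time_s: 42.45
ee_pos: [597.1, -13.0, 178.7]
ee_rot: [179.2, 0.3, 129.7]
force: [0.4, -0.4, 0.3]
gripper_width: 0.6
row [ 0.3088  0.3354  0.0206  0.0097 -0.0046  1.0023] n>= 13
```

```bash
python3 -m jog '0.309 0.335 0.02 0.01 -0.005 1;0.309 0.335 0.02 0.01 -0.005 1;0.309 0.335 0.02 0.01 -0.005 1;0.309 0.335 0.02 0.01 -0.005 1;0.309 0.335 0.02 0.01 -0.005 1;0.309 0.335 0.02 0.01 -0.005 1;0.309 0.335 0.02 0.01 -0.005 1;0.309 0.335 0.02 0.01 -0.005 1;0.309 0.335 0.02 0.01 -0.005 1;0.309 0.335 0.02 0.01 -0.005 1;0.309 0.335 0.02 0.01 -0.005 1;0.309 0.335 0.02 0.01 -0.005 1;0.309 0.335 0.02 0.01 -0.005 1;0.309 0.335 0.02 0.01 -0.005 1;0.309 0.335 0.02 0.01 -0.005 1;0.309 0.335 0.02 0.01 -0.005 1'
python3 - <<'E'
from h import *
s=state();print(s['qpos'])
snap('top','t12'); snap('scene','s12')
b=cv2.imread('pics/t12.png')[110:240,240:400]; print([(a['location'],a['confidence']) for a in tip_of('door_edge','scene')])
a=cv2.imread('pics/s12.png')[150:280,260:420]
cv2.imwrite('pics/m12.png',np.hstack([cv2.resize(x,(400,325),interpolation=cv2.INTER_CUBIC) for x in (a,b)]))
def tgt(th,gap,r=225):
    a=np.radians(th); d=np.array([-np.sin(a),-np.cos(a),0]); n=np.array([-np.cos(a),np.sin(a),0])
    return W(np.array([-145,125,0])+r*d+n*(12+16+gap))
for th,g in [(90,20)]:
    Q=tgt(th,g); rows([*Q[:2],60],[180,0,129.5-th])
# one table of rows relative to a start pose at tgt(90,20), z60
p=tgt(90,20); r=R.from_euler('xyz',[180,0,39.5],degrees=True)
for th in [90,84,77,70,63,56,49,42,35,28,21,14]:
    Q=tgt(th,-2); print(th,np.round(np.r_[r.inv().apply(Q-p)/500,(th-90)/90],3))
E
```

```text
time_s: 43.78
ee_pos: [627.4, 213.0, 170.1]
ee_rot: [180.0, 0.0, 39.8]
force: [0.7, 1.0, -0.3]
gripper_width: 0.8
[ 1.77672599e+01  2.86414686e+01  8.27981953e+01 -3.03943957e-02
  6.85802183e+01  6.79519772e+01]
[([389.8, 206.7], 0.86)]
row [-3.500e-03  1.000e-04  2.205e-01  1.000e-04  4.000e-04  2.900e-03] n>= 3
90 [-0.044 -0.    -0.     0.   ]
84 [-0.091 -0.003 -0.    -0.067]
77 [-0.147 -0.    -0.    -0.144]
70 [-0.201  0.009  0.    -0.222]
63 [-0.254  0.025  0.    -0.3  ]
56 [-0.305  0.048  0.    -0.378]
49 [-0.352  0.076  0.    -0.456]
42 [-0.396  0.11   0.    -0.533]
35 [-0.435  0.149  0.    -0.611]
28 [-0.469  0.193  0.    -0.689]
21 [-0.497  0.24   0.    -0.767]
14 [-0.52   0.291  0.    -0.844]
```

View pics/m12.png

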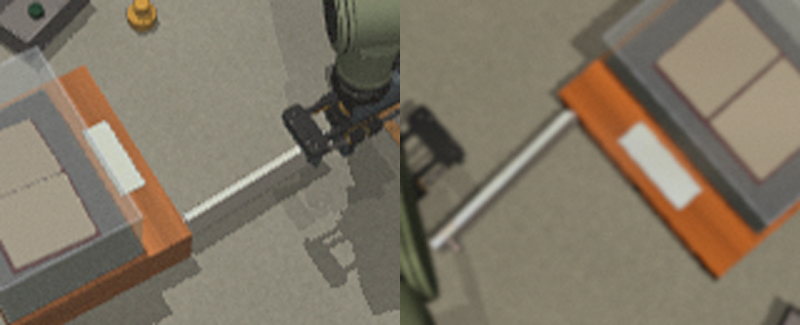

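```bash
python3 -m jog '0 0 0.06 0 0 0;0 0 0.12 0 0 0;0 0 0.18 0 0 0;-0.003 0 0.22 0 0 0;-0.003 0 0.22 0 0 0;-0.003 0 0.22 0 0 0' && python3 -m jog '-0.015 0 0 0 0 0;-0.03 0 0 0 0 0;-0.044 0 0 0 0 0;-0.067 -0.002 0 0 0 -0.033;-0.091 -0.003 0 0 0 -0.067;-0.119 -0.002 0 0 0 -0.105;-0.147 0 0 0 0 -0.144;-0.174 0.004 0 0 0 -0.183;-0.201 0.009 0 0 0 -0.222;-0.228 0.017 0 0 0 -0.261;-0.254 0.025 0 0 0 -0.3;-0.28 0.036 0 0 0 -0.339;-0.305 0.048 0 0 0 -0.378;-0.329 0.061 0 0 0 -0.417;-0.352 0.076 0 0 0 -0.456;-0.374 0.092 0 0 0 -0.495;-0.396 0.11 0 0 0 -0.533;-0.416 0.129 0 0 0 -0.572;-0.435 0.149 0 0 0 -0.611;-0.435 0.149 0 0 0 -0.611'
python3 - <<'E'
from h import *
s=state();print(s['force'],s['torque'])
def tgt(th,gap,r=225):
    a=np.radians(th); d=np.array([-np.sin(a),-np.cos(a),0]); n=np.array([-np.cos(a),np.sin(a),0])
    return W(np.array([-145,125,0])+r*d+n*(12+16+gap))
p,r=tool_R()
for th in [35,31,27,23,19,15,12,9,7,5,4]:
    Q=tgt(th,-2); print(th,np.round(np.r_[r.inv().apply([Q[0]-p[0],Q[1]-p[1],0])/500,(th-35)/90],3))
snap('top','t13');print([(a['location'],a['confidence']) for a in tip_of('door_edge','top')])
E
```

```text
time_s: 44.43
ee_pos: [625.8, 211.8, 59.5]
ee_rot: [-180.0, 0.1, 39.8]
force: [-0.1, 0.0, -0.7]
gripper_width: 0.4
time_s: 46.1
ee_pos: [506.0, 13.5, 61.1]
ee_rot: [-180.0, 0.1, 94.7]
force: [0.5, -0.8, 0.7]
gripper_width: 0.5
[ 0.52714928 -0.76213566  0.6860595 ] [-0.11137804 -0.0310236   0.01470705]
35 [ 0.005  0.    -0.     0.   ]
31 [-0.027 -0.003  0.    -0.044]
27 [-0.058 -0.003  0.    -0.089]
23 [-0.09  -0.001  0.    -0.133]
19 [-0.121  0.003  0.    -0.178]
15 [-0.152  0.009  0.    -0.222]
12 [-0.175  0.015  0.    -0.256]
9 [-0.198  0.022  0.    -0.289]
7 [-0.213  0.027  0.    -0.311]
5 [-0.227  0.033  0.    -0.333]
4 [-0.235  0.037  0.    -0.344]
[([177.0, 216.6], 0.44), ([204.5, 233.1], 0.21)]
```

```bash
python3 -m jog '-0.012 -0.001 0 0 0 -0.022;-0.027 -0.003 0 0 0 -0.044;-0.043 -0.003 0 0 0 -0.067;-0.058 -0.003 0 0 0 -0.089;-0.074 -0.002 0 0 0 -0.111;-0.09 -0.001 0 0 0 -0.133;-0.105 0.001 0 0 0 -0.155;-0.121 0.003 0 0 0 -0.178;-0.136 0.006 0 0 0 -0.2;-0.152 0.009 0 0 0 -0.222;-0.164 0.012 0 0 0 -0.239;-0.175 0.015 0 0 0 -0.256;-0.187 0.018 0 0 0 -0.272;-0.198 0.022 0 0 0 -0.289;-0.206 0.025 0 0 0 -0.3;-0.213 0.027 0 0 0 -0.311;-0.22 0.03 0 0 0 -0.322;-0.227 0.033 0 0 0 -0.333;-0.227 0.033 0 0 0 -0.333'
python3 - <<'E'
from h import *
s=state();print(s['force'],s['torque'],RC.inv().apply(s['ee_pos']-OC))
E
```

```text
time_s: 47.78
ee_pos: [532.6, -97.1, 61.1]
ee_rot: [-180.0, 0.1, 124.6]
force: [-0.2, 0.3, 0.1]
gripper_width: 0.3
[-0.15783893  0.32586146  0.06271836] [-0.06084477  0.00406295 -0.00778112] [-191.15274696  -95.57432524   61.11742181]
```

```bash
python3 -m jog '-0.005 0 0 0 0 -0.01;-0.01 0 0 0 0 -0.02;-0.015 0 0 0 0 -0.03;-0.02 0 0 0 0 -0.04;-0.025 0 0 0 0 -0.05;-0.03 0 0 0 0 -0.055;-0.034 0 0 0 0 -0.055;-0.037 0 0 0 0 -0.055;-0.037 0 0 0 0 -0.055'
python3 - <<'E'
from h import *
s=state();print(s['force'],RC.inv().apply(s['ee_pos']-OC))
E
```

```text
time_s: 48.53
ee_pos: [542.8, -111.3, 61.2]
ee_rot: [180.0, -0.1, 129.5]
force: [-1.7, 5.7, 2.1]
gripper_width: 0.7
[-1.73460096  5.71451933  2.10445428] [-173.64152653  -96.72883379   61.19585296]
```

```bash
python3 -m jog '-0.002 0 0 0 0 0;-0.004 0 0 0 0 0;-0.006 0 0 0 0 0;-0.006 0 0 0 0 0'
python3 - <<'E'
from h import *
s=state();print(s['force'],RC.inv().apply(s['ee_pos']-OC))
E
```

```text
time_s: 48.87
ee_pos: [542.9, -111.4, 61.2]
ee_rot: [-180.0, -0.4, 129.4]
force: [-6.5, 9.9, 6.0]
gripper_width: 0.4
[-6.45859464  9.93332635  6.03464952] [-173.59569016  -96.70470001   61.24028038]
```

```bash
python3 -m jog '-0.004 0 0 0 0 0;-0.006 0 0 0 0 0;-0.008 0 0 0 0 0;-0.008 0 0 0 0 0' && python3 -m jog '0.02 0 0 0 0 0;0.05 0 0 0 0 0;0.1 0 0 0 0 0;0.16 0 -0.05 0 0 0;0.2 0 -0.12 0 0 0;0.25 0 -0.2 0 0 0;0.3 0 -0.28 0 0 0;0.36 0 -0.36 0 0 0;0.42 0 -0.4 0 0 0;0.48 0 -0.4 0 0 0;0.48 0 -0.4 0 0 0;0.48 0 -0.4 0 0 0'
python3 - <<'E'
from h import *
print(state()['force'],state()['time_s'])
snap('top','t14'); snap('scene','s14')
b=cv2.imread('pics/t14.png')[90:290,140:460]; a=cv2.imread('pics/s14.png')[120:270,200:480]
cv2.imwrite('pics/m14.png',np.vstack([cv2.resize(b,(480,300),interpolation=cv2.INTER_CUBIC),cv2.resize(a,(480,257),interpolation=cv2.INTER_CUBIC)]))
for c in('top','scene'): 
    print(c,[(a['location'],round(a['confidence'],2)) for a in tip_of('door_edge',c)] if snap(c) is not None else 0, proj(c,[W([-157,-125,41]),W([-157-.06*250,-125,41])]).round(1).tolist())
E
```

```text
time_s: 49.2
ee_pos: [542.9, -111.4, 61.3]
ee_rot: [-179.9, -0.9, 129.3]
force: [-6.5, 12.7, 8.9]
gripper_width: 0.6
time_s: 50.2
ee_pos: [392.8, 72.8, 266.2]
ee_rot: [179.9, -0.8, 129.5]
force: [0.8, -0.4, -0.2]
gripper_width: 0.7
[ 0.84074196 -0.36110479 -0.20987849] 50.2
top [([355.0, 219.9], 0.81)] [[355.5, 217.0], [352.1, 220.0]]
scene [([299.4, 186.4], 0.78)] [[302.2, 185.3], [305.6, 183.6]]
```

View pics/m14.png

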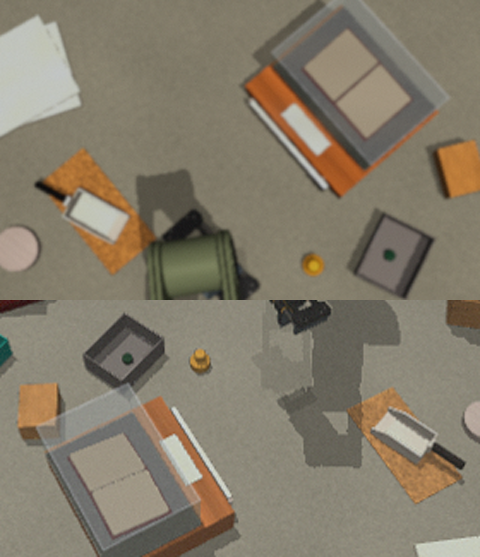

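```bash
python3 -c "
from workcell import *
print(job_done())"
```

```text
the job is handed in; nothing more can be done
None
```

The desiccant is changed and the job is handed in, at about 50 s on the robot's clock.

**What was done, in order:**
1. I drew the tray out until it met its stop and moved the one spent tablet into the grey tub.
2. I brought the scoop over the tray's right-hand wall with its lip about 35 mm above the tray floor. I then tipped it, keeping the lip at that height, and all five orange tablets went in.
3. I stood the empty scoop back level on its mat and pushed the tray home.
4. I swung the door shut last.

**What the last checks showed:**
- **Tablets:** a picture after the pour shows five orange tablets in the tray, with two close together or overlapping. The last pictures show the green one in the tub and the scoop empty on its mat.
- **Tray:** it stopped against about 12 N with the gripper within 1 mm of where it should be when the tray is home.
- **Door:** the gripper stopped within 1 mm of the shut position and did not move as the push rose to about 17 N. The pictures show the door shut. I did not see the snap onto the catch itself.
- **Other objects:** in the last pictures the weight, film can and box look unmoved.

**What disagreed:** after I let go, the tray looked about 5 mm back in from its stop, and I emptied and filled it there. In the last check, the networks' estimates of the door's free end were 1 to 3 pixels from the predicted shut position. Only the scene camera's estimate clearly pointed to shut.

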